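# Line up the stirrer shaft's flat and hold the collar on it

### The arm

A 6-joint arm with a two-finger parallel gripper is mounted at the origin on the work surface. World frame = base frame: x ahead of the robot, y to its left, z up, the work surface at z = 0. Lengths are in m, angles in degrees, forces in N, time in s.
With the tool pointing down it reaches from about 0.375 to 0.9 m from the base axis. Payload 3.1 kg.
Tool frame: the origin (TCP) lies on the front face of the gripper's body, between the roots of the fingers; the fingertips stand 70 mm ahead of it and the grasp point (between the pads) lies 51 mm ahead of it (bot.tip_extent is the distance from the TCP to the fingertips, in m); z points along the fingers, x is the direction in which the jaws open and shut, and the axes are right-handed (so a half turn about z gives the same grasp; the last joint's range is limited). The gripper opens to 87 mm and grips with 3 to 60 N. Pads are 19 mm wide; open, the fingers measure 117 mm over their backs; the gripper's body (75 mm by 190 mm) begins 51 mm behind the grasp point.
Start: joints at [-87.233, 30.224, 82.088, -0, 67.689, -10.227], TCP at [0.141, -0.609, 0.292] pointing down, gripper open.
Joint ranges: [-176.69, 176.69], [-43.24, 126.21], [12.49, 139.97], [-82, 262], [0, 151.66], [-163.58, 163.58]. Speed limits (degrees/s): [159.86, 159.86, 180, 180, 180, 180].

### API

Orientations are given as a 3x3 rotation matrix whose columns are the frame's x, y, z axes.
In Python, from rig import bot, viewer, ticket gives the robot as it stands. The module is installed in compiled form; this text tells all that it offers.
- The arm moves only by the tool arm_command, never from a script. Its argument "targets" is a list of rows, each an object with "rot": the turn, a rotation vector about the tool's x, y, z in degrees, a list of three; "offset": the shift along the tool's x, y, z in cm, a list of three; "gripper": the closure, from 0 (fully open) to 1 (shut). A call has 1 to 8 rows; each row is the pose to reach, as a shift and turn from the pose commanded when the call began, along the tool's axes at that moment; what a row does not reach only later rows make up. A row lasts 1/10 s, in which the tool goes at most 50 mm and 8.59 degrees, less where a joint would pass 70% of its speed; a pose out of reach is approached as far as the arm can. A call with a gripper value outside its range is refused whole. The fingers move at their own pace and stop on an object; the grip force is fixed at half the most. Time passes only in rows, so rows that repeat a pose let the fingers close. It gives the time, the measured TCP pose, the force and the opening at its end, in the units of the state.
- bot.read_state(): the state, without advancing time (a new reading comes with each control period).
- viewer.capture(name): name is "scene" or "top" or "wrist"; returns a dict with "frame" (384x512x3 uint8, red, green, blue), "fx", "fy", "cx", "cy" (pixels), "view" (4x4, takes a point from world to camera coordinates). Camera axes: x right, y down, z forward; pixel columns grow to the right and rows downward; lengths in m; the calibration is good to about 2 mm. A picture is of the moment at which its call begins. There is no depth.
- ticket.hand_in(): hands the job in, once; it reports no verdict.
The state is a dict: "time_s": time; "joint_positions": joint angles; "qvel": joint speeds; "tau": joint torques, N m; "position": TCP position; "tcp_rot": TCP orientation; "force": force on the tool from outside, world axes, zero at the start; "moment": the same for the moment, N m; "opening": opening from 0.0 (shut) to 1.0 (fully open).
Only numpy, scipy, OpenCV 4.12 (cv2) and the standard library are available. Lean on these libraries where they do the work, as an engineer would, in place of code of your own. Each camera call takes 0.05 s, during which the arm holds its last target. There are 200 camera calls.

### The job

On the soap bench's stirrer drive, pinch the upright shaft on its milled flat and turn it until the flat squarely faces the brass key guide. Then take the black collar whose bore fits the shaft, slide it down from the top with its brass set screw facing the flat until it is level with the middle of the flat, and finish while still holding it there, upright and steady, so that the screw can be driven. Leave everything else where it is.

Things in the scene. Friction and masses are not known exactly. Their poses are not given: they have to be found in the camera images.
- drive: Stirrer gear head on its stand, fixed, its place and yaw vary. Aluminium plate 190 x 110 x 10 mm, on it a white housing 95 x 95 mm up to 72 mm height, then a dark round boss (52 mm across) up to 85 mm, out of which the vertical steel shaft rises to 145 mm. Origin on the table under the shaft's axis; z up, x points from the shaft to the brass key guide.
- guide_mouth (a point): Mouth of the brass key guide (horizontal tube 16 mm across on a dark post): 84 mm from the shaft's axis in the drive's +x, 125 mm above the table. The tip of the hex key sticks 10 mm out of it towards the shaft; the post's top is at 117 mm, the tube's at 133 mm.
- shaft (a joint): Turn of the shaft about its vertical axis, rad: 0 when the flat squarely faces the key guide, positive anticlockwise seen from above. Starts at 0.5 to 1.4. The shaft turns stiffly (0.06 N m drag) and stays where it is left. It is 16 mm across; from 105 mm height to its top at 145 mm it has one milled flat.
- shaft_flat: The milled flat, tan brass-coloured strip 12 mm wide on the shaft, from 106 to 145 mm height. Origin on the shaft's AXIS at the flat's middle height (125 mm above the table); z up, x points out of the flat; the flat's face lies 5 mm from the axis along x, so fingers closed on the flat and the round back read 13 mm, elsewhere up to 16 mm. It turns with the shaft.
- collar: The fitting collar, loose on the table: black ring 40 mm across, 18 mm tall, bore 19 mm (fits the 16 mm shaft), 42 to 84 g. Origin at the middle of its underside, z up, x points to its brass set screw, which sticks 2.5 mm out of the rim; a brass line on the top face runs the same way.
- collar_center (a point): Centre of the fitting collar, 9 mm above its underside, on its axis.
- screw (a point): The fitting collar's set screw: on its outer rim, 20 mm from its axis along its x, at mid-height.
- small_collar: A collar of the same look outside (40 x 18 mm, brass screw), but its bore is only 11 mm and does not go on the shaft. Leave it. Origin at the middle of its underside. The two collars may have swapped places.
- soap_a: Cream soap bar 80 x 55 x 28 mm, bystander. Origin under its centre.
- soap_b: Lavender soap bar 80 x 55 x 28 mm, bystander. Origin under its centre.
- stamp: Clear acrylic soap stamp, plate 70 x 50 x 14 mm with an upright black handle, 76 mm tall in all, bystander. Origin under its centre.
- bottle: Amber bottle 44 mm across, 100 mm tall, bystander. Origin under its centre.
- beaker: White plastic beaker 70 mm across, 70 mm tall, bystander. Origin under its centre.
Mind the look-alikes: they are no part of the job. What is shaped like the collar but green, pink or red is not meant.

How it is judged:
By the outcome, as a careful person would: the job done as asked, in the order asked, and still so for the second after the job is handed in, while the arm keeps its last pose, push and grip.
It also fails if it takes over 58 s, if anything falls off the work surface, if the arm or the gripper's body presses on something with over 40 N, if the wrist force passes 120 N, or if a joint passes its speed limit or range.

## Working session

There is one attempt and no reset: what is moved stays moved. The work goes in short steps, Python scripts to look and compute and a tool call to move; the robot and the scene stay as the last step left them, time stands still between calls to the robot, and variables do not carry over. Pictures are saved under pics/ and viewed, about 8 in all and at most 12, crops included, and the job is handed in when it is done.

Besides the shell and the picture viewer there is one more tool, called after "Emit:" as name([rows], argument=value, ...), one row to a line, values as JSON. arm_command: Moves the arm, as the interface text tells. Its arguments: {"type":"object","properties":{"targets":{"type":"array"}},"required":["targets"]}

```bash
mkdir -p pics; cat > h.py <<'E'
import numpy as np, cv2
from rig import bot, viewer, ticket
def snap(cam,name,crop=None,s=1):
    c=viewer.capture(cam); im=c["frame"][:,:,::-1].copy()
    np.savez("pics/"+name+".npz",im=im,view=c["view"],k=[c[q] for q in("fx","fy","cx","cy")])
    if crop: im=im[crop[1]:crop[3],crop[0]:crop[2]]
    cv2.imwrite("pics/"+name+".png",cv2.resize(im,None,fx=s,fy=s,interpolation=cv2.INTER_CUBIC)); return c
def load(name):
    d=np.load("pics/"+name+".npz"); return d["im"],d["view"],d["k"]
def ray(name,u,v,z):
    _,V,k=load(name); R=V[:3,:3];o=-R.T@V[:3,3]
    d=R.T@np.array([(u-k[2])/k[0],(v-k[3])/k[1],1]); return o+d*(z-o[2])/d[2]
def proj(name,p):
    _,V,k=load(name); q=V[:3,:3]@np.array(p)+V[:3,3]; return np.array([k[0]*q[0]/q[2]+k[2],k[1]*q[1]/q[2]+k[3]])
E
python3 - <<'E'
from h import *
for c in("scene","top"):
    d=snap(c,c+"0",s=1.5); V=d["view"]; print(c,-V[:3,:3].T@V[:3,3],d["fx"]); print(V[:3,:3].round(2))
s=bot.read_state(); print(s)
E
```

```text
scene [ 0.9839222  -0.44050996  1.04067341] 392.8082849692075
[[ 0.73  0.69 -0.  ]
 [ 0.58 -0.61 -0.54]
 [-0.37  0.39 -0.84]]
top [0.31208783 0.01168554 1.3926132 ] 439.98652055752024
[[-0.05 -1.   -0.01]
 [-0.98  0.05 -0.21]
 [ 0.21 -0.01 -0.98]]
{'time_s': 0.1, 'joint_positions': array([-8.72318554e+01,  3.02736783e+01,  8.21490633e+01,  5.47509585e-04,
        6.76889789e+01, -1.02269918e+01]), 'qvel': array([-0.09843729, -0.10512539, -0.17354897,  0.03146131,  0.08139245,
        0.02934772]), 'tau': array([-2.81604716e-04, -4.40985918e+01, -1.77150393e+01,  6.34783320e-02,
        5.34146489e-02, -3.79597759e-05]), 'position': array([ 0.14055108, -0.60845483,  0.29136883]), 'tcp_rot': array([[ 2.24864719e-01, -9.74389989e-01, -8.53387391e-05],
       [-9.74388106e-01, -2.24864455e-01,  1.94804236e-03],
       [-1.91734262e-03, -3.54892945e-04, -9.99998099e-01]]), 'force': array([ 0.43996848,  0.79098751, -0.09363155]), 'moment': array([-0.04179211, -0.00139279, -0.00734177]), 'opening': 1.0025967278795627}
```

View pics/scene0.png

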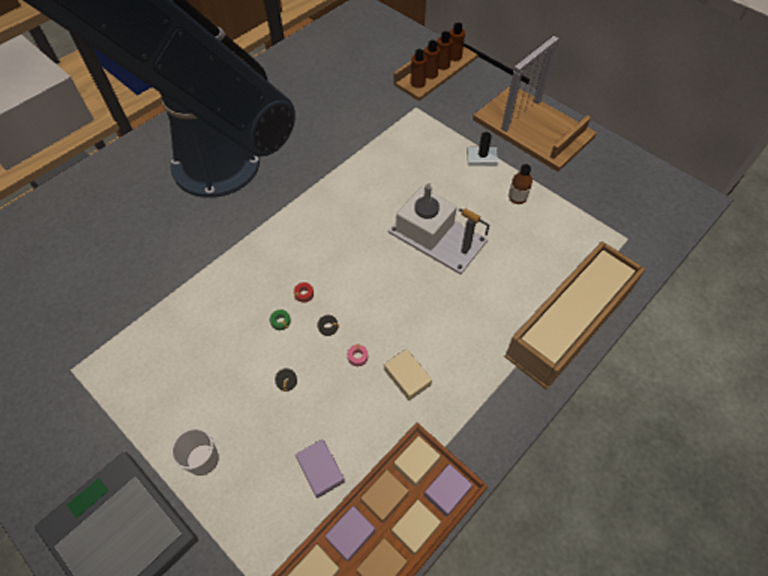

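View pics/top0.png

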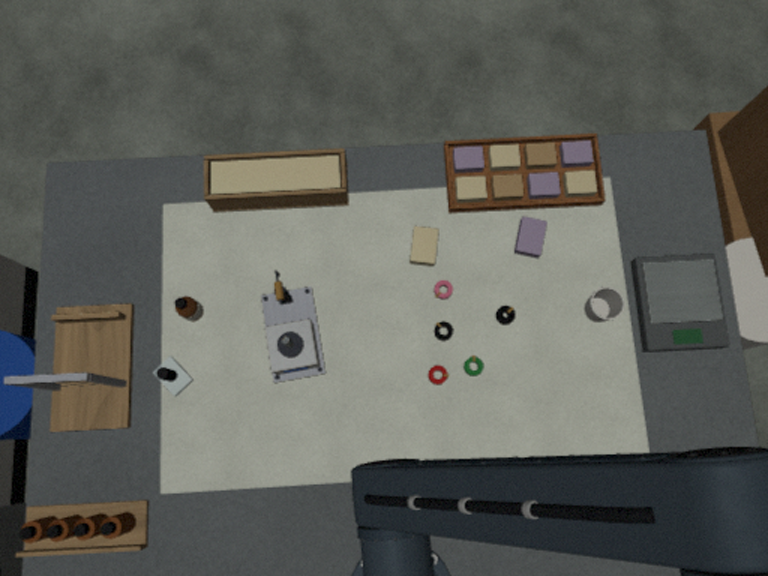

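The black rings in the top view are at (443,331) and (505,315). The red (438,375), green (473,366) and pink (443,290) rings are look-alikes. The drive is at about (290,344), with its key guide toward (279,290). Next I'll compare the bores close up.

```bash
python3 - <<'E'
from h import *
a=[]
for n,pts in(("top0",((443,331),(505,315))),("scene0",((328,325),(286,380)))):
    im=load(n)[0]
    for u,v in pts:
        u/=1.5;v/=1.5;print(n,ray(n,u,v,.018).round(4))
        a.append(cv2.resize(im[int(v)-14:int(v)+14,int(u)-14:int(u)+14],(290,290),interpolation=cv2.INTER_CUBIC)*1.0)
m=np.vstack([np.hstack(a[:2]),np.hstack(a[2:])]); m=np.clip(m*1.6,0,255)
cv2.imwrite("pics/c1.png",m)
print("shaft top",ray("top0",291/1.5,343/1.5,.145),"scene",ray("scene0",428/1.5,186/1.5,.145))
print("guide",ray("top0",279/1.5,290/1.5,.125))
# plate corners
for u,v in((262,295),(313,288),(325,374),(274,382)):print(ray("top0",u/1.5,v/1.5,.01).round(4))
E
```

```text
top0 [ 0.5121 -0.1186  0.018 ]
top0 [ 0.5392 -0.2516  0.018 ]
scene0 [ 0.521 -0.122  0.018]
scene0 [ 0.5484 -0.2556  0.018 ]
shaft top [0.4859716  0.18368616 0.145     ] scene [0.49497824 0.19428488 0.145     ]
guide [0.59478757 0.2075982  0.125     ]
[0.6114 0.262  0.01  ]
[0.6209 0.1524 0.01  ]
[0.436  0.1329 0.01  ]
[0.425  0.2396 0.01  ][ WARN:0@0.600] global loadsave.cpp:1063 imwrite_ Unsupported depth image for selected encoder is fallbacked to CV_8U.
```

View pics/c1.png

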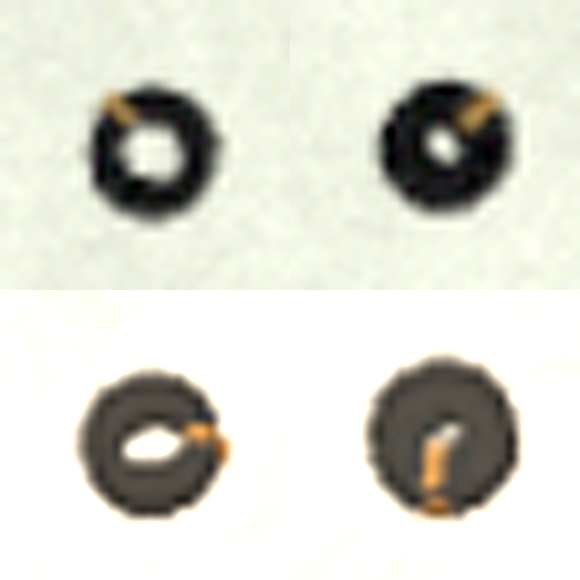

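Bore comparison: the ring at top (443,331), left in the crop, has the wide bore, so it is the fitting collar. It sits at about (0.515,-0.12), with its screw at roughly +45°. The other ring has the small bore. The shaft is near (0.49,0.19) and the drive yaw is about 6.5°. I'll move toward the shaft first.

```bash
cat >> h.py <<'E'
from scipy.spatial.transform import Rotation as Ro
def Rd(a):
    c,s=np.cos(np.radians(a)),np.sin(np.radians(a)); return np.array([[c,s,0],[s,-c,0],[0,0,-1.]])
def state():
    s=bot.read_state(); R=s["tcp_rot"]; print("t",round(s["time_s"],2),"p",s["position"].round(4),"yaw",np.degrees(np.arctan2(R[1,0],R[0,0])).round(2),"tilt",R[:2,2].round(4),"F",s["force"].round(1),"M",s["moment"].round(2),"open mm",(s["opening"]*87).round(1),"q",s["joint_positions"].round(0)); return s
def plan(p,a):
    s=state(); R=s["tcp_rot"]; print("offset cm",(R.T@(np.array(p)-s["position"])*100).round(2),"rot",Ro.from_matrix(R.T@Rd(a)).as_rotvec(degrees=True).round(2))
E
python3 - <<'E'
from h import *
c=viewer.capture("wrist");s=bot.read_state();V=c["view"];R=s["tcp_rot"]
print("cam in tool",R.T@(-V[:3,:3].T@V[:3,3]-s["position"]),"\n",(V[:3,:3]@R).round(3),c["fx"])
plan([.48,-.15,.30],-45)
E
```

```text
cam in tool [-0.0007687  -0.07710184 -0.09338875] 
 [[ 1.     0.    -0.   ]
 [-0.     0.96  -0.281]
 [ 0.     0.281  0.96 ]] 333.83415164019533Traceback (most recent call last):
  File "<stdin>", line 4, in <module>
  File "h.py", line 21, in plan
    s=state(); R=s["tcp_rot"]; print("offset cm",(R.T@(np.array(p)-s["position"])*100).round(2),"rot",Ro.from_matrix(R.T@Rd(a)).as_rotvec(degrees=True).round(2))
  File "h.py", line 19, in state
    s=bot.read_state(); R=s["tcp_rot"]; print("t",round(s["time_s"],2),"p",s["position"].round(4),"yaw",np.degrees(np.arctan2(R[1,0],R[0,0])).round(2),"tilt",R[:2,2].round(4),"F",s["force"].round(1),"M",s["moment"].round(2),"open mm",(s["opening"]*87).round(1),"q",s["joint_positions"].round(0)); return s
                                                                                                                                                                                                                                          ^^^^^^^^^^^^^^^^^^^^^^^
AttributeError: 'float' object has no attribute 'round'
```

```bash
sed -i 's/(s\["opening"\]\*87).round(1)/round(s["opening"]*87,1)/' h.py; python3 - <<'E'
from h import *
plan([.48,-.15,.30],-45)
E
```

```text
t 0.15 p [ 0.1405 -0.6085  0.2915] yaw -77.0 tilt [-0.0001  0.0017] F [ 0.2 -0.2 -0.2] M [-0.06  0.    0.02] open mm 87.2 q [-87.  30.  82.  -0.  68. -10.]
offset cm [-37.05 -43.39  -0.78] rot [ -0.04   0.09 -32.  ]
```

Emit:
arm_command([
  {"offset": [-37,-43.4,-0.8],"rot": [0,0,-32],"gripper": 0},
  {"offset": [-37,-43.4,-0.8],"rot": [0,0,-32],"gripper": 0},
  {"offset": [-37,-43.4,-0.8],"rot": [0,0,-32],"gripper": 0},
  {"offset": [-37,-43.4,-0.8],"rot": [0,0,-32],"gripper": 0},
  {"offset": [-37,-43.4,-0.8],"rot": [0,0,-32],"gripper": 0},
  {"offset": [-37,-43.4,-0.8],"rot": [0,0,-32],"gripper": 0},
  {"offset": [-37,-43.4,-0.8],"rot": [0,0,-32],"gripper": 0},
  {"offset": [-37,-43.4,-0.8],"rot": [0,0,-32],"gripper": 0},
])

```text
time_s: 0.95
position: [0.3796, -0.2859, 0.2979]
tcp_rot: [[0.707, -0.707, 0.0], [-0.707, -0.707, 0.0], [0.0, -0.0, -1.0]]
force: [1.1, -0.2, -0.5]
opening: 1.005
```

```bash
python3 - <<'E'
from h import *
plan([.48,-.15,.30],-45)
plan([.49,.19,.30],50)
E
```

```text
t 0.95 p [ 0.3796 -0.2859  0.2979] yaw -45.03 tilt [0.0001 0.0001] F [ 1.1 -0.2 -0.5] M [-0.02 -0.09 -0.04] open mm 87.4 q [-50.  18. 103.   0.  59.  -5.]
offset cm [ -2.52 -16.71  -0.21] rot [-0.01 -0.   -0.03]
t 0.95 p [ 0.3796 -0.2859  0.2979] yaw -45.03 tilt [0.0001 0.0001] F [ 1.1 -0.2 -0.5] M [-0.02 -0.09 -0.04] open mm 87.4 q [-50.  18. 103.   0.  59.  -5.]
offset cm [-25.86 -41.44  -0.21] rot [-0.000e+00 -1.000e-02 -9.503e+01]
```

Emit:
arm_command([
  {"offset": [-2.5,-16.7,-0.2],"rot": [0,0,0],"gripper": 0},
  {"offset": [-2.5,-16.7,-0.2],"rot": [0,0,0],"gripper": 0},
  {"offset": [-2.5,-16.7,-0.2],"rot": [0,0,0],"gripper": 0},
  {"offset": [-25.9,-41.4,-0.2],"rot": [0,0,-95],"gripper": 0},
  {"offset": [-25.9,-41.4,-0.2],"rot": [0,0,-95],"gripper": 0},
  {"offset": [-25.9,-41.4,-0.2],"rot": [0,0,-95],"gripper": 0},
  {"offset": [-25.9,-41.4,-0.2],"rot": [0,0,-95],"gripper": 0},
  {"offset": [-25.9,-41.4,-0.2],"rot": [0,0,-95],"gripper": 0},
])

```text
time_s: 1.75
position: [0.482, 0.0845, 0.2997]
tcp_rot: [[1.0, -0.029, -0.0], [-0.029, -1.0, 0.0], [-0.0, -0.0, -1.0]]
force: [0.2, 0.4, -0.3]
opening: 1.001
```

```bash
python3 - <<'E'
from h import *
plan([.49,.19,.30],50)
E
```

```text
t 1.75 p [0.482  0.0845 0.2997] yaw -1.68 tilt [-0.  0.] F [ 0.2  0.4 -0.3] M [ 0.03 -0.14  0.01] open mm 87.1 q [ -3.  19. 101.   0.  60.  -1.]
offset cm [  0.49 -10.57  -0.03] rot [ -0.     0.   -51.68]
```

Emit:
arm_command([
  {"offset": [0.5,-10.6,0],"rot": [0,0,-51.7],"gripper": 0},
  {"offset": [0.5,-10.6,0],"rot": [0,0,-51.7],"gripper": 0},
  {"offset": [0.5,-10.6,0],"rot": [0,0,-51.7],"gripper": 0},
  {"offset": [0.5,-10.6,0],"rot": [0,0,-51.7],"gripper": 0},
  {"offset": [0.5,-10.6,0],"rot": [0,0,-51.7],"gripper": 0},
  {"offset": [0.5,-10.6,0],"rot": [0,0,-51.7],"gripper": 0},
  {"offset": [0.5,-10.6,0],"rot": [0,0,-51.7],"gripper": 0},
  {"offset": [0.5,-10.6,0],"rot": [0,0,-51.7],"gripper": 0},
])

```text
time_s: 2.55
position: [0.491, 0.1882, 0.2997]
tcp_rot: [[0.65, 0.76, -0.0], [0.76, -0.65, 0.0], [-0.0, -0.0, -1.0]]
force: [0.1, -0.3, -0.7]
opening: 0.999
```

```bash
python3 - <<'E'
from h import *
state(); snap("wrist","w1",s=1.5)
print(proj("w1",[.49,.188,.145])*1.5, proj("w1",[.573,.198,.125])*1.5)
E
```

```text
t 2.55 p [0.491  0.1882 0.2997] yaw 49.49 tilt [-0.0004  0.    ] F [ 0.1 -0.3 -0.7] M [ 0.06 -0.12 -0.02] open mm 86.9 q [  9.  22.  96.   0.  62. -41.]
[384.01421865 295.73845302] [488.82675749 377.55937551]
```

View pics/w1.png

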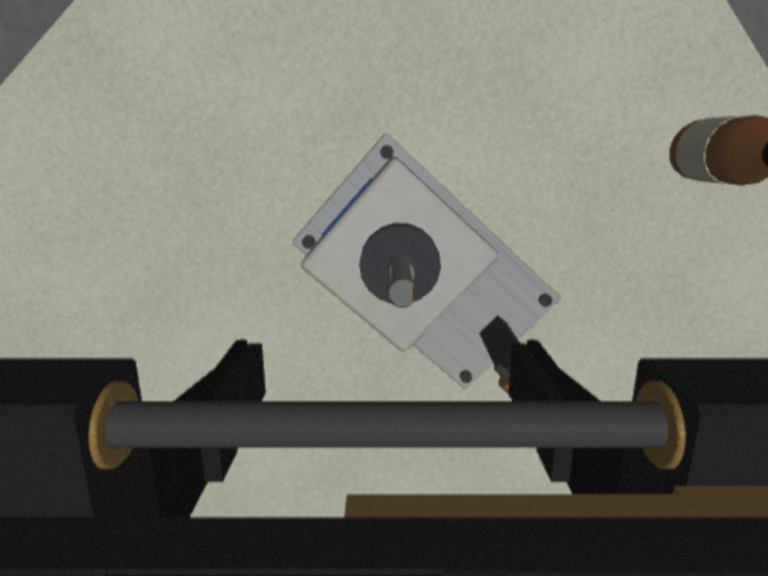

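The wrist view shows the shaft top at (401,292), the boss at (400,263), and a tan sliver of flat on the shaft's right side. The guide post is at (500,345). I'll zoom in and measure.

```bash
python3 - <<'E'
from h import *
n="w1";im=load(n)[0]
print("top",ray(n,401/1.5,292/1.5,.145),"boss",ray(n,400/1.5,263/1.5,.085))
P=[ray(n,u/1.5,v/1.5,.01)[:2] for u,v in((387,134),(560,297),(466,388),(294,242))]
for a,b in((0,1),(1,2),(3,2),(0,3)): d=P[b]-P[a]; print(np.linalg.norm(d).round(4),np.degrees(np.arctan2(d[1],d[0])).round(1))
P=[ray(n,u/1.5,v/1.5,.072)[:2] for u,v in((398,157),(497,257),(404,350),(302,265))]
for a,b in((0,1),(1,2),(3,2),(0,3)): d=P[b]-P[a]; print("h",np.linalg.norm(d).round(4),np.degrees(np.arctan2(d[1],d[0])).round(1))
print("housing c",np.mean(P,0))
cv2.imwrite("pics/c2.png",cv2.resize(im[155:225,225:310],None,fx=9,fy=8.5,interpolation=cv2.INTER_CUBIC))
E
```

```text
top [0.49417226 0.1960019  0.145     ] boss [0.49403412 0.19745044 0.085     ]
0.1866 7.5
0.108 -82.1
0.1873 7.5
0.1079 -82.5
h 0.0912 5.3
h 0.0895 -83.0
h 0.091 7.7
h 0.0933 -82.9
housing c [0.49513209 0.19714577]
```

View pics/c2.png

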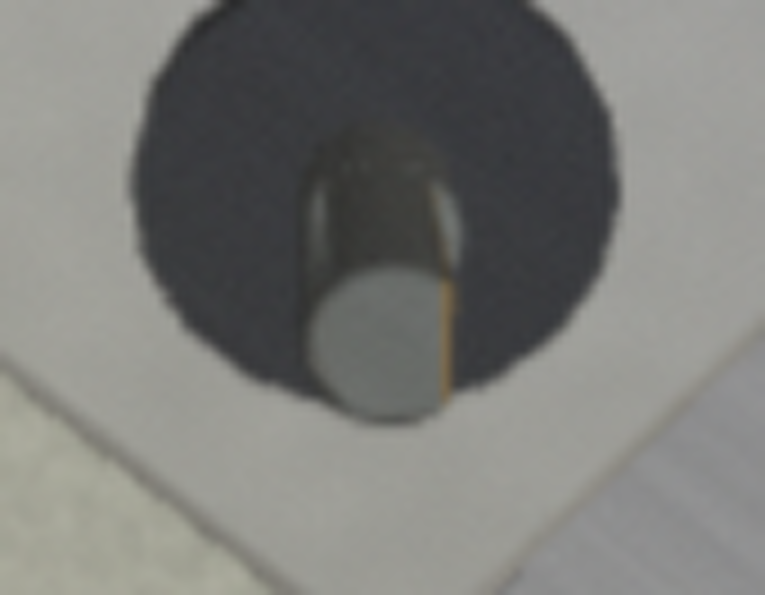

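The flat's edge is nearly parallel to the tool's y, so its normal is at about 48° yaw. The drive yaw is 7.5°, so the shaft turn needed is about -40°. The axis is at about (0.4945,0.197).

```bash
python3 - <<'E'
from h import *
plan([.4945,.197,.178],48)
E
```

```text
t 2.6 p [0.491  0.1882 0.2997] yaw 49.51 tilt [-0.0003 -0.    ] F [-0.1 -1.4  0.6] M [ 0.05 -0.18 -0.01] open mm 87.1 q [  9.  22.  96.   0.  62. -41.]
offset cm [ 0.9  -0.31 12.17] rot [-0.01  0.01  1.51]
```

Emit:
arm_command([
  {"offset": [0.9,-0.3,0],"rot": [0,0,1.5],"gripper": 0},
  {"offset": [0.9,-0.3,4],"rot": [0,0,1.5],"gripper": 0},
  {"offset": [0.9,-0.3,8],"rot": [0,0,1.5],"gripper": 0},
  {"offset": [0.9,-0.3,11],"rot": [0,0,1.5],"gripper": 0},
  {"offset": [0.9,-0.3,12.2],"rot": [0,0,1.5],"gripper": 0},
  {"offset": [0.9,-0.3,12.2],"rot": [0,0,1.5],"gripper": 0},
  {"offset": [0.9,-0.3,12.2],"rot": [0,0,1.5],"gripper": 0.5},
  {"offset": [0.9,-0.3,12.2],"rot": [0,0,1.5],"gripper": 0.7},
])

```text
time_s: 3.4
position: [0.4958, 0.1972, 0.1794]
tcp_rot: [[0.667, 0.745, 0.003], [0.745, -0.667, 0.001], [0.003, 0.002, -1.0]]
force: [0.3, -0.9, -0.2]
opening: 0.895
```

```bash
python3 - <<'E'
from h import *
state(); snap("wrist","w2",(170,120,400,340),3)
E
```

```text
t 3.4 p [0.4958 0.1972 0.1794] yaw 48.14 tilt [0.0035 0.0006] F [ 0.3 -0.9 -0.2] M [ 0.05 -0.1  -0.02] open mm 77.8 q [ 10.  33. 101.   0.  46. -38.]
```

View pics/w2.png

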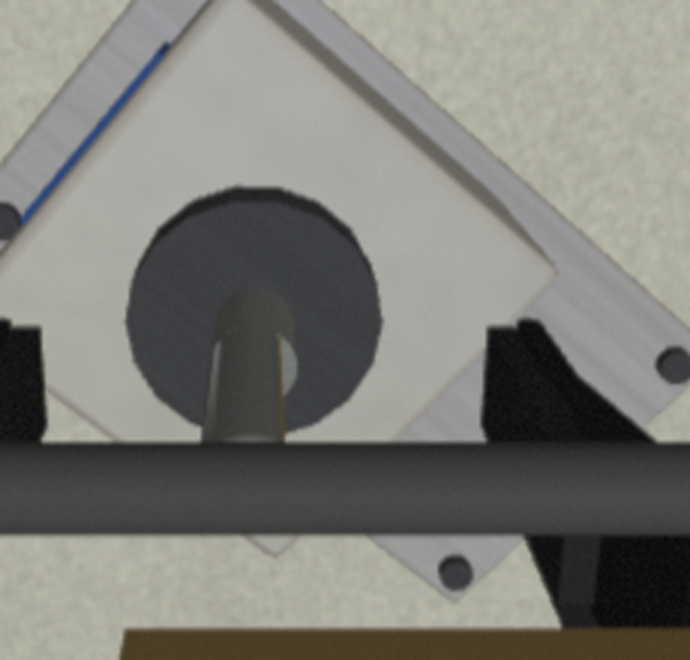

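The shaft stands between the fingers, close to centred (gap 45..485, shaft about 245). Closing now.

Emit:
arm_command([
  {"offset": [0,0,0],"rot": [0,0,0],"gripper": 1},
  {"offset": [0,0,0],"rot": [0,0,0],"gripper": 1},
  {"offset": [0,0,0],"rot": [0,0,0],"gripper": 1},
  {"offset": [0,0,0],"rot": [0,0,0],"gripper": 1},
  {"offset": [0,0,0],"rot": [0,0,0],"gripper": 1},
  {"offset": [0,0,0],"rot": [0,0,0],"gripper": 1},
  {"offset": [0,0,0],"rot": [0,0,0],"gripper": 1},
  {"offset": [0,0,0],"rot": [0,0,0],"gripper": 1},
])

```text
time_s: 4.25
position: [0.4934, 0.1958, 0.1776]
tcp_rot: [[0.665, 0.746, -0.004], [0.746, -0.665, -0.003], [-0.005, -0.0, -1.0]]
force: [-1.7, -3.1, 1.8]
opening: 0.14
```

```bash
python3 - <<'E'
from h import *
state()
E
```

```text
t 4.25 p [0.4934 0.1958 0.1776] yaw 48.28 tilt [-0.0037 -0.0035] F [-1.7 -3.1  1.8] M [-0.62  0.38  0.03] open mm 12.2 q [ 10.  33. 101.  -0.  46. -38.]
```

Opening is about 12–13 mm, so the fingers are on the flat. Next I'll turn by +40.8° about tool z, which brings the yaw down to 7.5°.

Emit:
arm_command([
  {"offset": [-0.1,0,0],"rot": [0,0,6],"gripper": 1},
  {"offset": [-0.1,0,0],"rot": [0,0,13],"gripper": 1},
  {"offset": [-0.1,-0.1,0],"rot": [0,0,20],"gripper": 1},
  {"offset": [-0.1,-0.1,0],"rot": [0,0,27],"gripper": 1},
  {"offset": [-0.1,-0.1,0],"rot": [0,0,34],"gripper": 1},
  {"offset": [-0.1,-0.1,0],"rot": [0,0,40.8],"gripper": 1},
  {"offset": [-0.1,-0.1,0],"rot": [0,0,40.8],"gripper": 1},
  {"offset": [-0.1,-0.1,0],"rot": [0,0,40.8],"gripper": 1},
])

```text
time_s: 5.05
position: [0.4935, 0.1968, 0.1776]
tcp_rot: [[0.991, 0.13, 0.0], [0.13, -0.991, -0.0], [0.0, 0.0, -1.0]]
force: [1.1, -0.3, -2.2]
opening: 0.145
```

```bash
python3 - <<'E'
from h import *
state(); snap("wrist","w3",s=1.5)
E
```

```text
t 5.05 p [0.4935 0.1968 0.1776] yaw 7.5 tilt [ 0.0003 -0.0003] F [ 1.1 -0.3 -2.2] M [-0.23 -0.15 -0.11] open mm 12.6 q [ 10.  33. 101.  -0.  46.   2.]
```

View pics/w3.png

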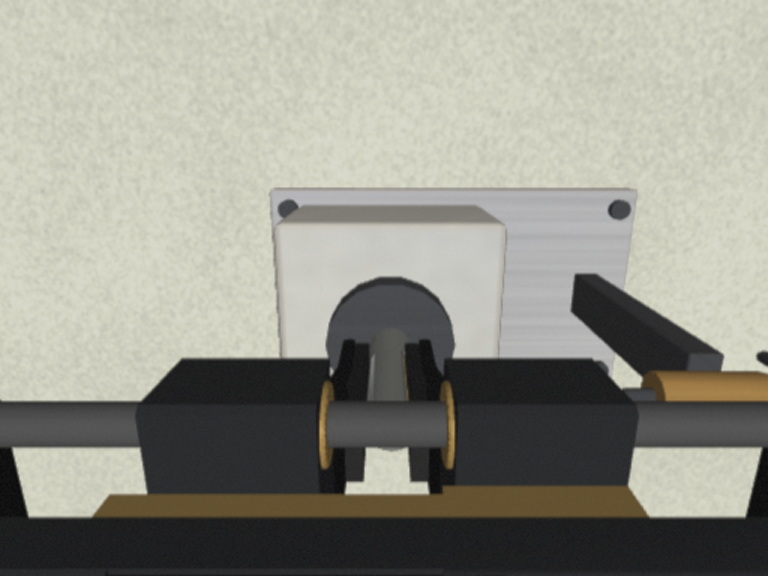

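The plate's back edge is level in the tool frame (row 188 at both ends) and the brass tube is parallel to the jaws. The flat is therefore square to the guide to within about 0.5°. Release, rise, and go over the collar.

Emit:
arm_command([
  {"offset": [0,0,0],"rot": [0,0,0],"gripper": 0.3},
  {"offset": [0,0,0],"rot": [0,0,0],"gripper": 0.3},
  {"offset": [0,0,0],"rot": [0,0,0],"gripper": 0.3},
  {"offset": [0,0,0],"rot": [0,0,0],"gripper": 0.3},
  {"offset": [0,0,-3],"rot": [0,0,0],"gripper": 0.3},
  {"offset": [0,0,-8],"rot": [0,0,0],"gripper": 0.3},
  {"offset": [0,0,-12],"rot": [0,0,0],"gripper": 0.3},
  {"offset": [0,0,-12],"rot": [0,0,0],"gripper": 0.3},
])

```text
time_s: 5.9
position: [0.4963, 0.1977, 0.3036]
tcp_rot: [[0.992, 0.129, 0.013], [0.129, -0.992, 0.002], [0.013, -0.001, -1.0]]
force: [1.2, -0.5, 0.4]
opening: 0.685
```

Emit:
arm_command([
  {"offset": [-2,31.7,0],"rot": [0,0,52.5],"gripper": 0},
  {"offset": [-2,31.7,0],"rot": [0,0,52.5],"gripper": 0},
  {"offset": [-2,31.7,0],"rot": [0,0,52.5],"gripper": 0},
  {"offset": [-2,31.7,0],"rot": [0,0,52.5],"gripper": 0},
  {"offset": [-2,31.7,0],"rot": [0,0,52.5],"gripper": 0},
  {"offset": [-2,31.7,3],"rot": [0,0,52.5],"gripper": 0},
  {"offset": [-2,31.7,6],"rot": [0,0,52.5],"gripper": 0},
  {"offset": [-2,31.7,6],"rot": [0,0,52.5],"gripper": 0},
])

```text
time_s: 6.7
position: [0.5115, -0.122, 0.233]
tcp_rot: [[0.702, -0.712, -0.009], [-0.712, -0.702, 0.004], [-0.009, 0.004, -1.0]]
force: [-1.2, -0.0, 0.3]
opening: 0.999
```

```bash
python3 - <<'E'
from h import *
state(); snap("wrist","w4",s=1.5); print(proj("w4",[.515,-.12,.018])*1.5)
E
```

```text
t 6.7 p [ 0.5115 -0.122   0.233 ] yaw -45.4 tilt [-0.0091  0.0038] F [-1.2 -0.   0.3] M [0.07 0.02 0.02] open mm 87.0 q [-26.  28.  99.  -0.  54.  20.]
[391.77000053 261.07741455]
```

View pics/w4.png

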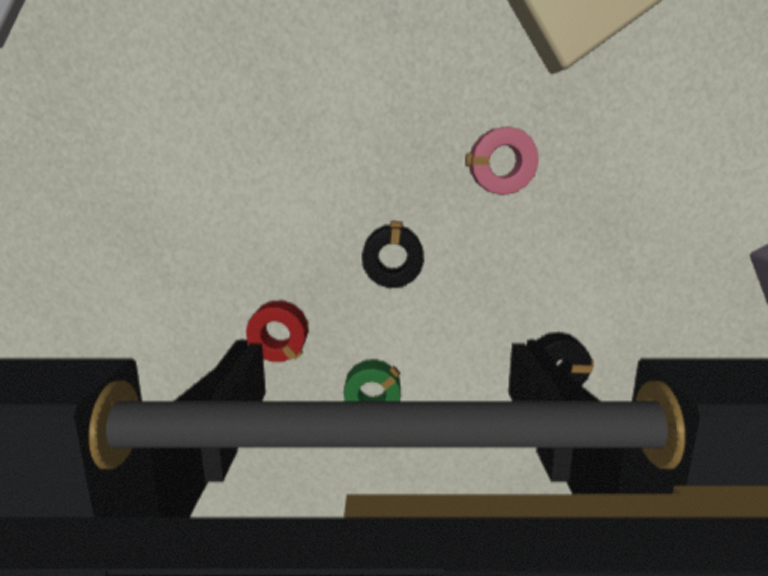

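The black wide-bore collar is centred at about (393,256), with the brass line pointing up to (397,226). Red is at (277,331), green at (372,385), and the small-bore collar at (562,358). Segmenting for accuracy.

```bash
python3 - <<'E'
from h import *
n="w4";im=load(n)[0].astype(int)
b,g,r=im[...,0],im[...,1],im[...,2]
# rectify top-face plane z=.018 around the collar: 0.25mm/px, axis-aligned with world
S=240; g0=np.array([.515,-.118])
def rect(z):
    src=[];dst=[]
    for i,j in((0,0),(S,0),(S,S),(0,S)):
        w=g0+np.array([(i-S/2),(j-S/2)])*.00025; src.append(proj(n,[*w,z]));dst.append([i,j])
    H=cv2.getPerspectiveTransform(np.float32(src),np.float32(dst)); return cv2.warpPerspective(load(n)[0],H,(S,S),flags=cv2.INTER_CUBIC).astype(int)
q=rect(.018); np.save("pics/q.npy",q)
br=(q[...,2]-q[...,0]>35)
ys,xs=np.nonzero(br); 
# bore: bright pixels enclosed by ring -> flood from centre on the outer hull
m=((q.max(2)<75)|br).astype(np.uint8)
n_,lab,st,ce=cv2.connectedComponentsWithStats(m); k=1+np.argmax(st[1:,4]); c=(lab==k).astype(np.uint8)
cn=max(cv2.findContours(c,0,1)[0],key=cv2.contourArea); (x,y),rr=cv2.minEnclosingCircle(cn); e=cv2.fitEllipse(cn)
w=lambda x,y:g0+(np.array([x,y])-S/2)*.00025
print("encl",w(x,y),rr*.25,"ell",w(*e[0]),np.array(e[1])*.25)
sel=lab[ys,xs]==k; bx,by=xs[sel].mean(),ys[sel].mean(); 
print("brass",w(bx,by),"pca",np.degrees(np.arctan2(by-e[0][1],bx-e[0][0])))
d=np.c_[xs[sel]-bx,ys[sel]-by]; ev=np.linalg.svd(d,full_matrices=False)[2][0]; print("line dir",np.degrees(np.arctan2(ev[1],ev[0])))
for nm,u,v in(("red",277,331),("green",373,387),("small",562,360),("pink",504,160)):
    p=ray(n,u/1.5,v/1.5,.018); print(nm,p[:2].round(3),((p[:2]-w(*e[0]))@np.array([[.707,-.707],[-.707,-.707]])*1000).round(0),"mm tool xy")
cv2.imwrite("pics/q.png",cv2.resize(q.astype(np.uint8),None,fx=2,fy=2))
E
```

```text
encl [ 0.51859085 -0.11782958] 21.42511558532715 ell [ 0.51755384 -0.11786262] [38.1482811  41.24158859]
brass [ 0.52979318 -0.10813579] pca 38.47481201700828
line dir 41.307857104625796
red [ 0.428 -0.1  ] [-76.  50.] mm tool xy
green [ 0.443 -0.173] [-13.  91.] mm tool xy
small [ 0.547 -0.249] [113.  72.] mm tool xy
pink [ 0.606 -0.124] [ 67. -58.] mm tool xy
```

View pics/q.png

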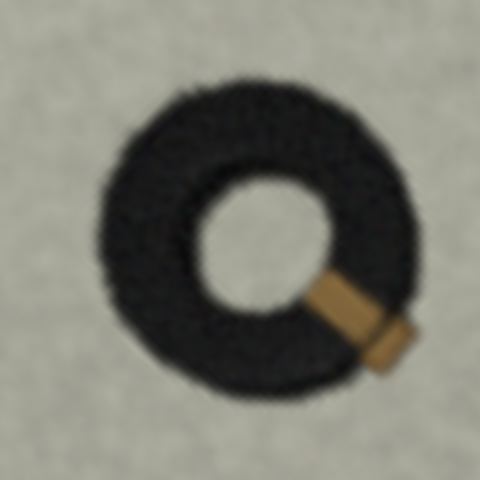

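Collar centre is (0.5173,-0.118) and the ring measures 40 mm as it should. The screw direction is about 38.5°, so the grasp yaw is -51.5°.

```bash
python3 - <<'E'
from h import *
plan([.5173,-.118,.073],-51.5)
E
```

```text
t 6.75 p [ 0.5122 -0.1205  0.235 ] yaw -45.3 tilt [-0.0068  0.0036] F [-0.4  0.2  0.2] M [-0.08 -0.04 -0.02] open mm 86.6 q [-25.  27.  99.   0.  54.  20.]
offset cm [ 0.3  -0.58 16.19] rot [0.16 0.41 6.2 ]
```

Emit:
arm_command([
  {"offset": [0.3,-0.6,0],"rot": [0,0,6.2],"gripper": 0.25},
  {"offset": [0.3,-0.6,4],"rot": [0,0,6.2],"gripper": 0.25},
  {"offset": [0.3,-0.6,8],"rot": [0,0,6.2],"gripper": 0.25},
  {"offset": [0.3,-0.6,11],"rot": [0,0,6.2],"gripper": 0.25},
  {"offset": [0.3,-0.6,12],"rot": [0,0,6.2],"gripper": 0.25},
  {"offset": [0.3,-0.6,12],"rot": [0,0,6.2],"gripper": 0.25},
  {"offset": [0.3,-0.6,12],"rot": [0,0,6.2],"gripper": 0.25},
  {"offset": [0.3,-0.6,12],"rot": [0,0,6.2],"gripper": 0.25},
])

```text
time_s: 7.55
position: [0.5215, -0.118, 0.1196]
tcp_rot: [[0.625, -0.78, 0.003], [-0.78, -0.625, -0.001], [0.003, -0.002, -1.0]]
force: [-0.5, 1.1, -0.0]
opening: 0.752
```

```bash
python3 - <<'E'
from h import *
plan([.5173,-.118,.073],-51.5)
E
```

```text
t 7.55 p [ 0.5215 -0.118   0.1196] yaw -51.3 tilt [ 0.0034 -0.0015] F [-0.5  1.1 -0. ] M [-0.02 -0.03 -0.  ] open mm 65.4 q [-25.  39. 103.   0.  38.  27.]
offset cm [-0.28  0.34  4.66] rot [-0.1  -0.19  0.2 ]
```

Emit:
arm_command([
  {"offset": [-0.25,0.3,0],"rot": [0,0,0.2],"gripper": 0.25},
  {"offset": [-0.25,0.3,2],"rot": [0,0,0.2],"gripper": 0.25},
  {"offset": [-0.25,0.3,4],"rot": [0,0,0.2],"gripper": 0.25},
  {"offset": [-0.25,0.3,4.6],"rot": [0,0,0.2],"gripper": 0.25},
  {"offset": [-0.25,0.3,4.6],"rot": [0,0,0.2],"gripper": 0.25},
  {"offset": [-0.25,0.3,4.6],"rot": [0,0,0.2],"gripper": 0.25},
  {"offset": [-0.25,0.3,4.6],"rot": [0,0,0.2],"gripper": 0.25},
])

```text
time_s: 8.25
position: [0.517, -0.118, 0.0727]
tcp_rot: [[0.622, -0.783, 0.002], [-0.783, -0.622, -0.001], [0.002, -0.001, -1.0]]
force: [1.0, 0.2, -0.6]
opening: 0.75
```

```bash
python3 - <<'E'
from h import *
plan([.5173,-.118,.073],-51.5)
E
```

```text
t 8.25 p [ 0.517  -0.118   0.0727] yaw -51.53 tilt [ 0.0016 -0.0007] F [ 1.   0.2 -0.6] M [-0.02 -0.11  0.04] open mm 65.2 q [-25.  44. 104.   0.  32.  27.]
offset cm [ 0.01 -0.03 -0.03] rot [-0.05 -0.09 -0.03]
```

Within 0.5 mm. Close, then lift.

Emit:
arm_command([
  {"offset": [0,0,0],"rot": [0,0,0],"gripper": 1},
  {"offset": [0,0,0],"rot": [0,0,0],"gripper": 1},
  {"offset": [0,0,0],"rot": [0,0,0],"gripper": 1},
  {"offset": [0,0,0],"rot": [0,0,0],"gripper": 1},
  {"offset": [0,0,0],"rot": [0,0,0],"gripper": 1},
  {"offset": [0,0,0],"rot": [0,0,0],"gripper": 1},
  {"offset": [0,0,0],"rot": [0,0,0],"gripper": 1},
])

```text
time_s: 8.95
position: [0.5166, -0.1179, 0.0719]
tcp_rot: [[0.622, -0.783, 0.0], [-0.783, -0.622, -0.0], [0.0, -0.0, -1.0]]
force: [-0.5, -0.5, 2.3]
opening: 0.453
```

Emit:
arm_command([
  {"offset": [0,0,-2],"rot": [0,0,0],"gripper": 1},
  {"offset": [0,0,-6],"rot": [0,0,0],"gripper": 1},
  {"offset": [0,0,-10],"rot": [0,0,0],"gripper": 1},
  {"offset": [0,0,-14],"rot": [0,0,0],"gripper": 1},
  {"offset": [0,0,-17],"rot": [0,0,0],"gripper": 1},
  {"offset": [0,0,-18],"rot": [0,0,0],"gripper": 1},
  {"offset": [0,0,-18],"rot": [0,0,0],"gripper": 1},
  {"offset": [0,0,-18],"rot": [0,0,0],"gripper": 1},
])

```text
time_s: 9.75
position: [0.5156, -0.1174, 0.2503]
tcp_rot: [[0.622, -0.783, -0.003], [-0.783, -0.622, 0.001], [-0.003, 0.001, -1.0]]
force: [0.6, 1.1, -1.4]
opening: 0.453
```

```bash
python3 - <<'E'
from h import *
state(); snap("wrist","w5",(150,150,362,384),2.5)
s=bot.read_state();R=s["tcp_rot"];p=s["position"]
for nm,t in(("centre top",[0,0,.070-.003+.003-.018]),("screw",[0,-.02,.061]),("screw tip",[0,-.0225,.061])):
    u=proj("w5",p+R@np.array(t)); print(nm,u,(u-150)*2.5)
E
```

```text
t 9.75 p [ 0.5156 -0.1174  0.2503] yaw -51.54 tilt [-0.0028  0.0013] F [ 0.6  1.1 -1.4] M [ 0.    0.01 -0.04] open mm 39.4 q [-25.  26.  98.  -0.  56.  27.]
centre top [258.30773353 260.72930567] [270.76933383 276.82326417]
screw [258.26878365 215.4756387 ] [270.67195912 163.68909676]
screw tip [258.27179086 210.69652842] [270.67947716 151.74132105]
```

View pics/w5.png

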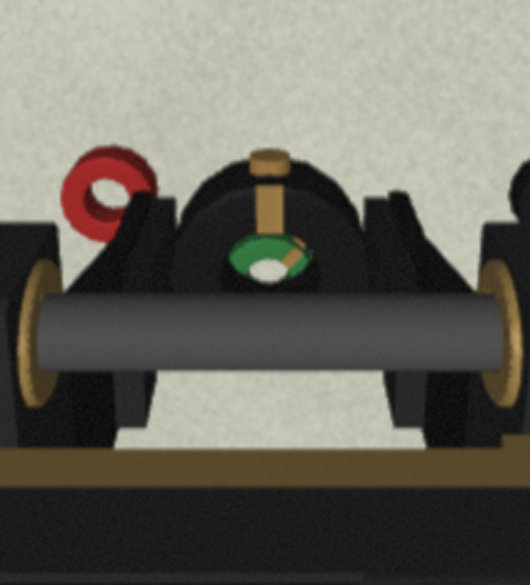

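The collar is held: the screw at (270,162) and brass line at (270,208) lie on the image's mid column, and the screw tip is at its predicted row. Its centre is 62.9 mm ahead of the TCP. Final TCP should be about (0.4947,0.197,0.188) at yaw -82.5°.

```bash
python3 - <<'E'
from h import *
plan([.4947,.197,.25],-82.5)
E
```

```text
t 9.8 p [ 0.5154 -0.1174  0.2499] yaw -51.54 tilt [-0.0038  0.0018] F [-0.8 -0.2 -0.2] M [-0.   -0.03  0.06] open mm 39.6 q [-25.  26.  98.  -0.  56.  27.]
offset cm [-25.9  -17.93   0.05] rot [ 0.16  0.18 30.96]
```

Emit:
arm_command([
  {"offset": [-4,-2.8,0],"rot": [0,0,5],"gripper": 1},
  {"offset": [-8,-5.5,0],"rot": [0,0,10],"gripper": 1},
  {"offset": [-12,-8.3,0],"rot": [0,0,15],"gripper": 1},
  {"offset": [-16,-11.1,0],"rot": [0,0,20],"gripper": 1},
  {"offset": [-20,-13.9,0],"rot": [0,0,25],"gripper": 1},
  {"offset": [-23,-16,0],"rot": [0,0,28],"gripper": 1},
  {"offset": [-25,-17.4,0],"rot": [0,0,31],"gripper": 1},
  {"offset": [-26,-17.9,0],"rot": [0,0,31],"gripper": 1},
])

```text
time_s: 10.6
position: [0.4937, 0.1991, 0.2497]
tcp_rot: [[0.133, -0.991, -0.004], [-0.991, -0.133, -0.0], [-0.0, 0.004, -1.0]]
force: [-0.3, -0.2, -0.4]
opening: 0.452
```

Emit:
arm_command([
  {"offset": [0,0,0],"rot": [0,0,0],"gripper": 1},
  {"offset": [0,0,0],"rot": [0,0,0],"gripper": 1},
  {"offset": [0,0,0],"rot": [0,0,0],"gripper": 1},
  {"offset": [0,0,0],"rot": [0,0,0],"gripper": 1},
])

```text
time_s: 11.0
position: [0.4952, 0.1959, 0.2517]
tcp_rot: [[0.128, -0.992, -0.0], [-0.992, -0.128, -0.0], [0.0, 0.0, -1.0]]
force: [-0.0, 0.6, -0.9]
opening: 0.453
```

```bash
python3 - <<'E'
from h import *
plan([.4947,.197,.22],-82.5)
E
```

```text
t 11.0 p [0.4952 0.1959 0.2517] yaw -82.63 tilt [-0.0002 -0.0003] F [-0.   0.6 -0.9] M [0.04 0.04 0.01] open mm 39.5 q [10. 26. 98. -0. 56. 92.]
offset cm [-0.12  0.04  3.17] rot [ 0.02 -0.01 -0.13]
```

Emit:
arm_command([
  {"offset": [-0.1,0.05,1],"rot": [0,0,-0.1],"gripper": 1},
  {"offset": [-0.1,0.05,2],"rot": [0,0,-0.1],"gripper": 1},
  {"offset": [-0.1,0.05,2.8],"rot": [0,0,-0.1],"gripper": 1},
  {"offset": [-0.1,0.05,2.8],"rot": [0,0,-0.1],"gripper": 1},
  {"offset": [-0.1,0.05,2.8],"rot": [0,0,-0.1],"gripper": 1},
  {"offset": [-0.1,0.05,2.8],"rot": [0,0,-0.1],"gripper": 1},
])

```text
time_s: 11.6
position: [0.4945, 0.1981, 0.2239]
tcp_rot: [[0.132, -0.991, 0.0], [-0.991, -0.132, 0.0], [-0.0, -0.0, -1.0]]
force: [-0.2, 1.1, -1.1]
opening: 0.45
```

```bash
python3 - <<'E'
from h import *
plan([.4947,.197,.188],-82.5); snap("wrist","w6",(170,130,350,310),3.3)
print([(proj("w6",[.4947,.197,z])-[170,130])*3.3 for z in(.145,.085)])
E
```

```text
t 11.6 p [0.4945 0.1981 0.2239] yaw -82.43 tilt [0.0004 0.0001] F [-0.2  1.1 -1.1] M [0.04 0.04 0.02] open mm 39.2 q [10. 29. 99. -0. 52. 92.]
offset cm [0.11 0.   3.59] rot [-0.03  0.    0.07]
[array([299.58846366, 354.45587274]), array([296.96179728, 243.31800761])]
```

View pics/w6.png

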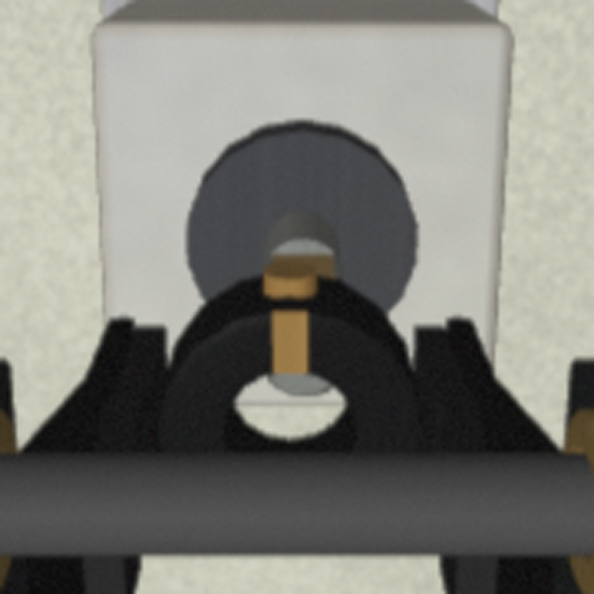

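View: the brass flat shows beyond the screw, with both facing the guide (top of image). The shaft column is at x≈303 and the bore centre at ≈291, so the collar must shift about +1.5 mm along tool x. The other axis agrees with prediction. I'll shift, settle, and re-read.

Emit:
arm_command([
  {"offset": [0.15,0,0],"rot": [0,0,0],"gripper": 1},
  {"offset": [0.15,0,0],"rot": [0,0,0],"gripper": 1},
  {"offset": [0.15,0,0],"rot": [0,0,0],"gripper": 1},
  {"offset": [0.15,0,0],"rot": [0,0,0],"gripper": 1},
  {"offset": [0.15,0,0],"rot": [0,0,0],"gripper": 1},
  {"offset": [0.15,0,0],"rot": [0,0,0],"gripper": 1},
])

```text
time_s: 12.25
position: [0.4945, 0.1966, 0.2238]
tcp_rot: [[0.132, -0.991, 0.0], [-0.991, -0.132, 0.0], [-0.0, -0.0, -1.0]]
force: [0.2, -0.1, -1.2]
opening: 0.453
```

```bash
python3 - <<'E'
from h import *
plan([.4947,.1966,.188],-82.5)
E
```

```text
t 12.25 p [0.4945 0.1966 0.2238] yaw -82.43 tilt [0. 0.] F [ 0.2 -0.1 -1.2] M [-0.02  0.03  0.03] open mm 39.4 q [10. 29. 99.  0. 52. 92.]
offset cm [ 0.   -0.02  3.58] rot [-0.    0.    0.07]
```

Settled on target. First 1.2 cm down, checking the force.

Emit:
arm_command([
  {"offset": [0,0,0.3],"rot": [0,0,0],"gripper": 1},
  {"offset": [0,0,0.6],"rot": [0,0,0],"gripper": 1},
  {"offset": [0,0,0.9],"rot": [0,0,0],"gripper": 1},
  {"offset": [0,0,1.2],"rot": [0,0,0],"gripper": 1},
  {"offset": [0,0,1.2],"rot": [0,0,0],"gripper": 1},
  {"offset": [0,0,1.2],"rot": [0,0,0],"gripper": 1},
  {"offset": [0,0,1.2],"rot": [0,0,0],"gripper": 1},
])

```text
time_s: 12.95
position: [0.4946, 0.1966, 0.2119]
tcp_rot: [[0.132, -0.991, 0.0], [-0.991, -0.132, 0.0], [-0.0, -0.0, -1.0]]
force: [0.9, -0.0, -0.7]
opening: 0.454
```

```bash
python3 - <<'E'
from h import *
plan([.4947,.1966,.188],-82.5)
E
```

```text
t 12.95 p [0.4946 0.1966 0.2119] yaw -82.43 tilt [0.0002 0.    ] F [ 0.9 -0.  -0.7] M [0.05 0.01 0.01] open mm 39.5 q [ 10.  30. 100.  -0.  50.  92.]
offset cm [-0.   -0.01  2.39] rot [-0.01  0.    0.07]
```

The collar's underside is now below the shaft top with no contact force, so it is going on. Continuing.

Emit:
arm_command([
  {"offset": [0,0,0.5],"rot": [0,0,0],"gripper": 1},
  {"offset": [0,0,1.0],"rot": [0,0,0],"gripper": 1},
  {"offset": [0,0,1.5],"rot": [0,0,0],"gripper": 1},
  {"offset": [0,0,2.0],"rot": [0,0,0],"gripper": 1},
  {"offset": [0,0,2.4],"rot": [0,0,0],"gripper": 1},
  {"offset": [0,0,2.4],"rot": [0,0,0],"gripper": 1},
  {"offset": [0,0,2.4],"rot": [0,0,0],"gripper": 1},
  {"offset": [0,0,2.4],"rot": [0,0,0],"gripper": 1},
])

```text
time_s: 13.75
position: [0.4946, 0.1966, 0.1879]
tcp_rot: [[0.132, -0.991, 0.0], [-0.991, -0.132, 0.0], [-0.0, -0.0, -1.0]]
force: [0.4, 0.3, -0.4]
opening: 0.453
```

```bash
python3 - <<'E'
from h import *
plan([.4947,.1966,.188],-82.5); snap("wrist","w7",(140,90,380,270),3.3)
s=bot.read_state();R=s["tcp_rot"];p=s["position"]
for t in([0,-.0225,.0629],[0,-.02,.0539]): print((proj("w7",p+R@np.array(t))-[140,90])*3.3)
E
```

```text
t 13.75 p [0.4946 0.1966 0.1879] yaw -82.43 tilt [0.0002 0.0001] F [ 0.4  0.3 -0.4] M [0.03 0.02 0.02] open mm 39.4 q [ 10.  32. 101.   0.  47.  92.]
offset cm [ 0.   -0.01 -0.01] rot [-0.01  0.    0.07]
[392.38337147 392.28840658]
[392.63834336 429.6128686 ]
```

View pics/w7.png

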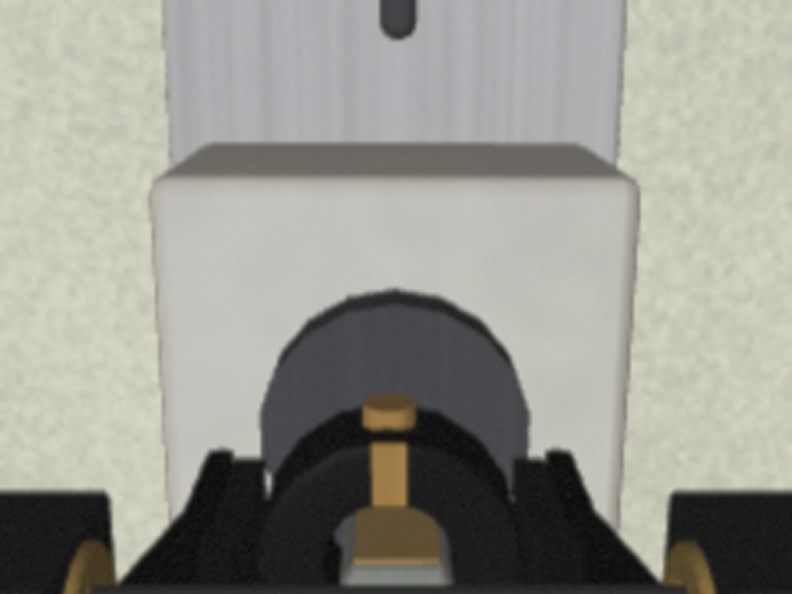

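The flat's top edge (357..440 at row 563) is level and square behind the screw line (390,475), and the key tip sits above it at (398,20). The shaft and flat lie about 1 mm to the tool's +x side of the bore centre. I'll nudge 0.1 cm to centre and let it settle.

Emit:
arm_command([
  {"offset": [0.05,0,0],"rot": [0,0,0],"gripper": 1},
  {"offset": [0.09,0,0],"rot": [0,0,0],"gripper": 1},
  {"offset": [0.09,0,0],"rot": [0,0,0],"gripper": 1},
  {"offset": [0.09,0,0],"rot": [0,0,0],"gripper": 1},
  {"offset": [0.09,0,0],"rot": [0,0,0],"gripper": 1},
  {"offset": [0.09,0,0],"rot": [0,0,0],"gripper": 1},
  {"offset": [0.09,0,0],"rot": [0,0,0],"gripper": 1},
])

```text
time_s: 14.5
position: [0.4946, 0.1957, 0.1878]
tcp_rot: [[0.132, -0.991, -0.0], [-0.991, -0.132, 0.0], [-0.0, 0.0, -1.0]]
force: [0.6, 0.4, -0.5]
opening: 0.453
```

```bash
python3 - <<'E'
from h import *
state(); snap("wrist","w8",(140,90,380,270),3.3); snap("scene","s8",(230,100,350,190),6)
E
```

```text
t 14.5 p [0.4946 0.1957 0.1878] yaw -82.43 tilt [-0.  0.] F [ 0.6  0.4 -0.5] M [ 0.02 -0.05 -0.04] open mm 39.4 q [ 10.  32. 101.   0.  47.  92.]
```

I've used up my picture views, so I'll check the centring numerically and then hand in.

```bash
python3 - <<'E'
from h import *
for n in("w7","w8"):
    im=load(n)[0].astype(int); m=im[...,2]-im[...,0]>30
    for r in(217,232,238,255,258): x=np.nonzero(m[r,220:300])[0]+220; print(n,r,(x.min(),x.max(),x.mean().round(1)) if len(x) else None)
state(); ticket.hand_in()
E
```

```text
w7 217 (np.int64(250), np.int64(265), np.float64(257.5))
w7 232 (np.int64(252), np.int64(263), np.float64(257.5))
w7 238 (np.int64(252), np.int64(263), np.float64(257.5))
w7 255 (np.int64(248), np.int64(272), np.float64(260.0))
w7 258 (np.int64(247), np.int64(272), np.float64(259.5))
w8 217 (np.int64(250), np.int64(265), np.float64(257.5))
w8 232 (np.int64(252), np.int64(263), np.float64(257.5))
w8 238 (np.int64(252), np.int64(263), np.float64(257.5))
w8 255 (np.int64(246), np.int64(270), np.float64(258.0))
w8 258 (np.int64(245), np.int64(270), np.float64(257.5))
t 14.6 p [0.4946 0.1957 0.1878] yaw -82.44 tilt [-0.  0.] F [-0.4 -0.4  0.4] M [0.04 0.05 0.  ] open mm 39.7 q [ 10.  32. 101.   0.  47.  92.]
the job is handed in; nothing more can be done
```

I pinched the shaft on its flat and turned it about 41° until the flat faced the key guide. Then I slid the wide-bore black collar down from the top. It was handed in at 14.6 s with the arm still holding the collar there.

**Last checks:**
- **Height and tilt:** the collar's centre is at about 125 mm, level with the middle of the flat, and the measured tilt is about zero.
- **Alignment:** the screw and the flat are both centred on image column 257.5. The angle to the guide should be within about 0.5°, judged from the plate edge and the brass tube.
- **Forces:** the wrist force stayed below 4 N at every reading, and about 0.5 N at the end.
- **Correction:** the first seating was about 1 mm off centre on the shaft. I nudged it back, and the image numbers confirmed the fix.

**Not checked:** I had used all 12 picture views, so I checked the final centring from pixel numbers and did not view the last scene picture. I also did not look again at the other objects, but nothing in the moves came near them.

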